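Click the wide locating sleeve onto the sprung post of the drilling fixture

TASK

Get the cross-drilling fixture ready for the wide-bore pulleys: take the wider of the two aluminium sleeves off its dowel and slide it down over the fixture's sprung steel post, past the ball catch, until it clicks and sits home on the post's shoulder. Go by feel and gently: press only as hard as the catch needs, never with 20 N. Let go and leave it there, with the slim sleeve still on its dowel and the two pulleys where they are.

Things in the scene. Friction and masses are not known exactly. Their poses are not given: they have to be found in the camera images.
- wide_sleeve_mid (a point): Centre (on the axis, half-way up) of the wide aluminium sleeve to be fitted: a plain upright tube, 60 mm tall, 50 mm outside, through bore 28 mm, 0.15 to 0.3 kg; z is its axis, up. Its lower end has a tapered lead-in (34 mm wide at the mouth, 5 mm deep); a hidden groove for the balls runs round the bore 34 mm above the lower end. It waits right way up on a dowel.
- slim_sleeve_mid (a point): Centre (half-way up) of the slim sleeve on the other dowel, 96 mm from the wide one: same height and bore, only 38 mm outside. It stays there.
- fixture: The drilling fixture, fixed to the bench. Origin on the bench, straight below the axis of its upright post; z up, x towards its drill-bush block (63 mm high with its screws, its bush 74 mm from the axis). Steel base plate 172 x 116 mm, 14 mm thick; three rest buttons 45 mm from the axis, their tops 38 mm above the bench.
- ball (a joint): How far one of the two sprung balls, 34 mm above the shoulder, is pressed into the post, m: 0 fully out, 0.0015 to 0.0035 under the plain bore. The sleeve meets them with its lower end 35 mm above the shoulder; they give way at 6 to 13 N of push, drag up to 4 N for some 25 mm, then spring out into the groove (click), drawing the sleeve the last 4 mm down to the shoulder.
- pulley_a: Dark steel V-belt pulley, 80 mm diameter, 38 mm high, lying on the bench behind the parts box; origin at the centre of its underside. Stays where it is.
- pulley_b: A second pulley like it, further left. Stays where it is.
- stand_top (a point): Centre of the top face of the wooden stand, 18 mm above the bench: a fixed board 190 x 66 mm, long along its x, with two upright dowels at x = -48 and +48 mm, 23 mm thick and 34 mm tall, each carrying a sleeve (which one where varies).
- post_axis (a point): Point on the post's axis 53 mm above the bench, fixed to the plate: the shoulder's middle setting. The post is 26 mm thick, stands 58 mm above its shoulder (a flange of 36 mm on which the sleeve comes to rest), and tapers to 16 mm in its top 10 mm. Its height depends on how far its housing is screwed in and is NOT measured: shoulder 38 to 68 mm, tip 96 to 126 mm above the bench.
- nut_top (a point): Top of the hex lock nut round the post's threaded housing, on the axis, 23 mm above the bench. The post gives downward on a stiff spring in this housing: it starts to sink at 4 N and sinks 1 mm for every further 8 N, to a hard stop at 3.5 mm (32 N), and comes up again when let go. With the sleeve on the shoulder, a steady rise of force is this spring.

How it is judged:
On the way:
1. the wide sleeve is threaded on the post and rides on the pressed-in balls (horizontal distance between wide_sleeve_mid and fixture below 0.005 m and value of joint ball above 0.001 m), for 0.02 s.
At the end, for the whole second after the job is handed in: The wide sleeve stands upright (within 0.08 rad) on the post, its axis within 4 mm of the post's, its centre 64 to 100 mm above the bench, with the ball out in its groove (pressed in less than 1 mm), at rest and released; the slim sleeve is within 10 mm of its place on the dowel (value of joint ball below 0.001 m and horizontal distance between wide_sleeve_mid and fixture below 0.004 m and z of wide_sleeve_mid in the frame of fixture between 0.064 and 0.1 m and angle between wide_sleeve_mid's own z axis and vertical below 0.08 rad and linear speed of wide_sleeve below 0.01 m/s and distance of slim_sleeve_mid from where it was at the start of the episode below 0.01 m); the robot touches nothing.
It fails at once if the wide sleeve is pressed against the post or fixture with more than 22 N (contact force between wide_sleeve and fixture above 22 N).
It fails at once if the slim sleeve is taken off or knocked (moved 30 mm) (distance of slim_sleeve_mid from where it was at the start of the episode above 0.03 m).
It fails at once if a pulley is moved by 30 mm (distance of any of pulley_a, pulley_b from where it was at the start of the episode above 0.03 m).
It also fails if it takes over 42 s, if anything falls off the work surface, if the arm or the gripper's body presses on something with over 40 N, if the wrist force passes 120 N, or if a joint passes its speed limit or range.

ROBOT

A 7-joint arm with a two-finger parallel gripper is mounted at the origin on the work surface; the furniture and walls round the work are solid. World frame = base frame: x ahead of the robot, y to its left, z up, the work surface at z = 0. Lengths are in m, angles in rad, forces in N, time in s.
With the tool pointing down it reaches from about 0.425 to 0.875 m from the base axis. Payload 9.9 kg.
Tool frame: the origin (TCP) lies midway between the tips of the shut fingers; the grasp point (between the pads) lies 19 mm behind it; y points along the fingers, z is the direction in which the jaws open and shut, and the axes are right-handed (so a half turn about y gives the same grasp; the last joint's range is limited). The gripper opens to 85 mm and grips with 20 to 120 N. Pads are 22 mm wide; open, the fingers measure 114 mm over their backs; the gripper's body (76 mm by 85 mm) begins 54 mm behind the grasp point. The pads swing forward as they close: fully open they stand 13 mm farther back than shut.
Start: joints at [-1.265, 0.576, 0.025, 1.437, -0.015, 1.129, -0.057], TCP at [0.256, 0.624, 0.192] pointing down, gripper open.
Joint ranges: [-2.76, 2.76], [-0.34, 2.15], [-1.52, 1.57], [0.19, 2.46], [-1.09, 4.23], [0.17, 1.99], [-2.82, 2.82]. Speed limits (rad/s): [2.22, 2.22, 3.01, 3.01, 3.14, 3.14, 3.14].

INTERFACE

Orientations are given as a unit quaternion [x, y, z, w].
In Python, from workcell import status, viewer, workorder gives the robot as it stands.
- The arm moves only by the shell command python3 -m inch 'ROWS' [OPENING]. ROWS is a JSON object of lists of equal length, an entry for each row: "travel": the shift along the tool's x, y, z in mm, a list of three; "dr": the turn, a rotation vector about the tool's x, y, z in degrees, a list of three. A call has 1 to 10 rows; each row shifts and turns the commanded pose from where the row before left it, along the tool's axes as they then stand; what a row does not reach is not made up. A row lasts 1/8 s, in which the tool goes at most 62.5 mm and 10.7 degrees, less where a joint would pass 70% of its speed; a pose out of reach is approached as far as the arm can. A call with a gripper value outside its range is refused whole. OPENING is the gripper's target within -1 to 1 (shut at 1, half-way at 0, fully open at -1), set as the call begins (- or left out, the last holds). The fingers move at their own pace and stop on an object; the grip force is fixed at half the most. Time passes only in rows, so rows that do not move let the fingers close. It gives the time, the measured TCP pose, the force and the opening at its end, in the units of the state.
- status.get_obs(): the state, without advancing time (a new reading comes with each control period).
- viewer.camera(name): name is "scene" or "top"; returns a dict with "pixels" (400x640x3 uint8, blue, green, red), "camera_matrix" (3x3 intrinsics, pixels), "rvec" (rotation vector, rad) and "tvec" (3), from world to camera coordinates, as OpenCV has them. Camera axes: x right, y down, z forward; pixel columns grow to the right and rows downward; lengths in m; the calibration is good to about 2 mm. A picture is of the moment at which its call begins. There is no depth.
- workorder.sign_off(): hands the job in, once; it reports no verdict.
The state is a dict: "time": time; "joint_positions": joint angles; "dq": joint speeds; "tau": joint torques, N m; "position": TCP position; "tcp_rot": TCP orientation; "wrist_force": force on the tool from outside, world axes, zero at the start; "moment": the same for the moment, N m; "width": finger opening in m.
Only numpy, scipy, OpenCV 4.12 (cv2) and the standard library are available. Lean on these libraries where they do the work, as an engineer would, in place of code of your own. Each camera call takes 0.05 s, during which the arm holds its last target.

## Working session

There is one attempt and no reset: what is moved stays moved. The work goes in short steps, Python scripts to look and compute and a shell command to move; the robot and the scene stay as the last step left them, time stands still between calls to the robot, and variables do not carry over. Pictures are saved under pics/ and viewed, and the job is handed in when it is done.

```bash
mkdir -p pics; ls; python3 - <<'E'
from workcell import status, viewer
import cv2,numpy as np
for n in ("scene","top"):
    c=viewer.camera(n); cv2.imwrite(f"pics/{n}0.png",c["pixels"])
    R=cv2.Rodrigues(np.array(c["rvec"]))[0]; print(n,np.round(-R.T@np.array(c["tvec"]).ravel(),3),np.round(R,2).tolist(),np.round(c["camera_matrix"],1).tolist())
    np.savez(f"{n}0.npz",**c)
o=status.get_obs()
for k,v in o.items(): print(k,np.round(v,4))
E
```

```text
pics
scene [-0.134 -0.692  0.691] [[0.71, -0.71, -0.01], [-0.38, -0.37, -0.85], [0.59, 0.61, -0.53]] [[466.2, 0.0, 317.0], [0.0, 466.2, 196.3], [0.0, 0.0, 1.0]]
top [ 0.457 -0.01   0.945] [[0.01, -1.0, 0.03], [-1.0, -0.01, -0.1], [0.1, -0.03, -0.99]] [[425.3, 0.0, 330.8], [0.0, 425.3, 199.7], [0.0, 0.0, 1.0]]
time 0.1
joint_positions [-1.2648  0.5764  0.0248  1.4378 -0.015   1.129  -0.0565]
dq [ 0.0006 -0.0016  0.0013 -0.0017  0.0008 -0.0016 -0.0004]
tau [ 6.70000e-03 -7.67298e+01  2.25810e+00 -2.86602e+01  1.59000e-02
  8.60000e-03 -0.00000e+00]
position [0.2563 0.6239 0.1913]
tcp_rot [ 0.6942 -0.137   0.1368 -0.6932]
wrist_force [-0.4093  0.66    0.036 ]
moment [-0.0283  0.0134 -0.0214]
width 0.0856
```

View pics/scene0.png

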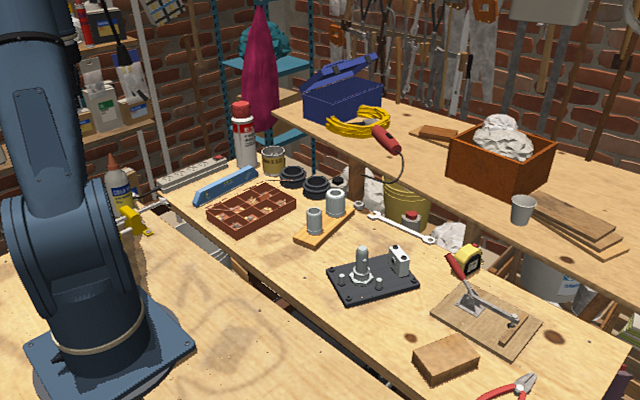

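View pics/top0.png

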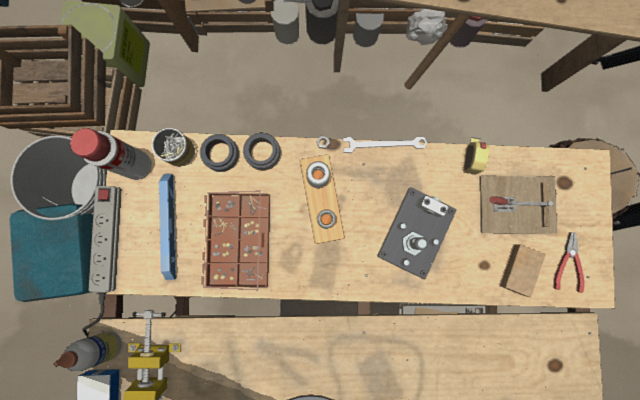

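The scene picture shows the wide sleeve on the far dowel (about 336,203) and the slim one nearer (315,220), with the post at (362,262). In the top picture the wide sleeve is at (318,174), the slim at (326,218) and the post at about (420,243). Next I zoom in on these.

```bash
python3 - <<'E'
import cv2,numpy as np
a=np.load("top0.npz")["pixels"];b=np.load("scene0.npz")["pixels"]
f=lambda im,x,y,w,h,k:cv2.resize(im[y:y+h,x:x+w],None,fx=k,fy=k,interpolation=cv2.INTER_NEAREST)
# 400x300 each
p=np.vstack([np.hstack([f(a,295,150,50,50,6),f(a,295,198,50,50,6)]) , np.hstack([f(a,395,220,50,50,6),f(a,375,180,100,100,3)])])
cv2.imwrite("pics/z1.png",p)
p=np.hstack([f(b,290,180,80,75,5),f(b,325,230,80,75,5)]);cv2.imwrite("pics/z2.png",p)
E
```

```text
(no output)
```

View pics/z1.png

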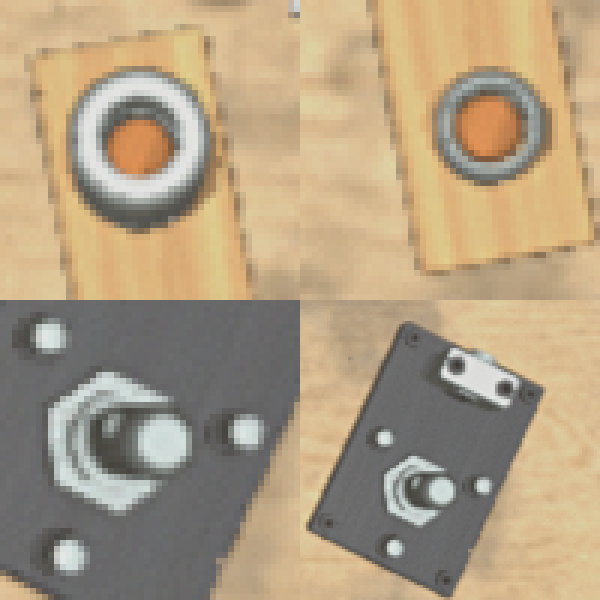

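View pics/z2.png

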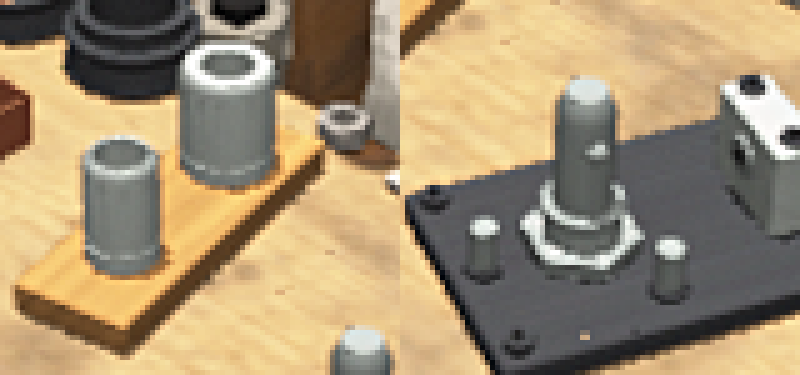

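```bash
cat > h.py <<'E'
import cv2,numpy as np
def ray(c,uv):
    R=cv2.Rodrigues(np.array(c["rvec"]))[0];t=np.array(c["tvec"]).ravel()
    p=cv2.undistortPoints(np.array([[uv]],float),c["camera_matrix"],None).ravel()
    return -R.T@t, R.T@np.array([p[0],p[1],1.])
def onz(c,uv,z):
    o,d=ray(c,uv); return o+d*(z-o[2])/d[2]
def tri(c1,u1,c2,u2):
    o1,d1=ray(c1,u1);o2,d2=ray(c2,u2)
    s=np.linalg.lstsq(np.c_[d1,-d2],o2-o1,rcond=None)[0]
    a=o1+s[0]*d1;b=o2+s[1]*d2
    return (a+b)/2,np.linalg.norm(a-b)
def proj(c,P):
    return cv2.projectPoints(np.array([P],float),np.array(c["rvec"]),np.array(c["tvec"]),np.array(c["camera_matrix"]),None)[0].ravel()
E
python3 - <<'E'
from h import *
T=dict(np.load("top0.npz"));S=dict(np.load("scene0.npz"))
np.set_printoptions(precision=4,suppress=True)
pt={'wide':(318.3,172.8,.078),'slim':(326.8,219,.078),'b1':(402.8,226,.038),'b2':(435.5,242,.038),'b3':(406.3,262.7,.038)}
pt={k:(v[0]-.5,v[1]-.5,v[2]) for k,v in pt.items()}
W={k:onz(T,v[:2],v[2]) for k,v in pt.items()}
for k,v in W.items(): print(k,v)
d=W['wide']-W['slim'];print('96?',np.linalg.norm(d), 'stand dir deg',np.degrees(np.arctan2(d[1],d[0])))
A=np.array([W[k][:2] for k in('b1','b2','b3')])
M=np.c_[2*A,np.ones(3)];x=np.linalg.solve(M,(A**2).sum(1));print('circ',x[:2],np.sqrt(x[2]+x[:2]@x[:2]))
# nut hexagon
print('nut',onz(T,(395+110/6-.5,220+142/6-.5),.023))
# tip: top disc centre top(162,441), scene zoom (590-400,85)/5+325
tt=(395+163/6-.5,220+141/6-.5);ts=(325+188/5-.5,230+87/5-.5)
print('tip',tri(T,tt,S,ts))
for n in('wide','slim'): print(n,'scene pred',proj(S,W[n]))
print('wide scene meas',290+228/5-.5,180+65/5-.5,'slim',290+121/5-.5,180+152/5-.5)
print('wide tri',tri(T,pt['wide'][:2],S,(290+228/5-.5,180+65/5-.5)))
# shoulder in scene: flange top ellipse centre zoom approx (581-400,188)
for z in (.10,.11,.12): print(z,onz(T,tt,z))
# screws of plate, z=.014
q=[(412-300,342),(530-300,393),(328-300,523),(445-300,579)]
for a,b in q: print('corner',onz(T,(375+a/3-.5,180+(b-300)/3-.5),.016))
E
```

```text
wide [ 0.6    -0.0112  0.078 ]
slim [ 0.505  -0.0297  0.078 ]
b1 [ 0.4941 -0.1937  0.038 ]
b2 [ 0.4607 -0.2638  0.038 ]
b3 [ 0.4163 -0.2006  0.038 ]
96? 0.0968008070965219 stand dir deg 11.039318458992668
circ [ 0.4572 -0.2191] 0.04487327926727299
nut [ 0.4567 -0.2194  0.023 ]
tip (array([ 0.4568, -0.2196,  0.0987]), np.float64(0.0010750552345723556))
wide scene pred [335.6275 192.1596]
slim scene pred [313.9495 210.1234]
wide scene meas 335.1 192.5 slim 313.7 209.9
wide tri (array([ 0.5997, -0.0107,  0.0771]), np.float64(0.001430266108137288))
0.1 [ 0.4572 -0.2197  0.1   ]
0.11 [ 0.4572 -0.2172  0.11  ]
0.12 [ 0.4572 -0.2147  0.12  ]
corner [ 0.566  -0.2198  0.016 ]
corner [ 0.5294 -0.3071  0.016 ]
corner [ 0.4329 -0.1572  0.016 ]
corner [ 0.3934 -0.2423  0.016 ]
```

```bash
cat >> h.py <<'E'
from scipy.spatial.transform import Rotation as Ro
def st():
    from workcell import status
    o=status.get_obs();R=Ro.from_quat(o["tcp_rot"]).as_matrix()
    np.set_printoptions(precision=4,suppress=True)
    print("t",round(float(o["time"]),2),"pos",np.array(o["position"]),"F",np.array(o["wrist_force"]),"w",round(float(o["width"]),4))
    print("R",R.tolist() and np.round(R,3).tolist(),"zaxis yaw",np.degrees(np.arctan2(R[1,2],R[0,2])),"down",R[:,1]); print("q",np.array(o["joint_positions"]))
    return o,R
def to(p):
    o,R=st(); print("tool mm to",p,":",R.T@(np.array(p)-np.array(o["position"]))*1000); return o,R
E
python3 - <<'E'
from h import *
to([.6,-.011,.3])
E
```

```text
t 0.1 pos [0.2563 0.6239 0.1913] F [-0.4093  0.66    0.036 ] w 0.0856
R [[0.925, -0.001, 0.38], [-0.38, -0.001, 0.925], [0.0, -1.0, -0.002]] zaxis yaw 67.66981765742077 down [-0.0005 -0.0014 -1.    ]
q [-1.2648  0.5764  0.0248  1.4378 -0.015   1.129  -0.0565]
tool mm to [0.6, -0.011, 0.3] : [ 559.1763 -107.9332 -456.8896]
```

```bash
python3 -m inch '{"travel":[[0,-27,0],[0,-27,0],[0,-27,0],[0,-27,0],[18,0,-57.4],[18,0,-57.4],[18,0,-57.4],[18,0,-57.4],[18,0,-57.4],[18,0,-57.4]],"dr":[[0,-8.3,0],[0,-8.3,0],[0,-8.3,0],[0,-8.3,0],[0,0,0],[0,0,0],[0,0,0],[0,0,0],[0,0,0],[0,0,0]]}' -1
python3 -c "
from h import *
to([.6,-.011,.3])"
```

```text
time: 1.35
position: [0.4281, 0.3045, 0.3]
tcp_rot: [0.704, 0.067, -0.067, -0.704]
wrist_force: [1.3, -0.6, 0.9]
width: 0.0853
t 1.35 pos [0.4281 0.3045 0.3   ] F [ 1.2573 -0.631   0.8918] w 0.0853
R [[0.982, -0.0, -0.188], [0.188, -0.0, 0.982], [-0.0, -1.0, -0.0]] zaxis yaw 100.86485054052127 down [-0.0001 -0.0002 -1.    ]
q [-0.6784  0.2678 -0.0393  1.6485  0.0111  1.2258  1.0404]
tool mm to [0.6, -0.011, 0.3] : [ 109.3809   -0.0042 -342.2658]
```

```bash
python3 -m inch '{"travel":[[18.2,0,-57],[18.2,0,-57],[18.2,0,-57],[18.2,0,-57],[18.2,0,-57],[18.4,0,-57.3],[0,60,0],[0,60,0],[0,40,0],[0,0,0]],"dr":[[0,0,0],[0,0,0],[0,0,0],[0,0,0],[0,0,0],[0,0,0],[0,0,0],[0,0,0],[0,0,0],[0,0,0]]}'
python3 - <<'E'
from h import *
from workcell import viewer
to([.6,-.011,.033])
a=[viewer.camera(n) for n in("top","scene")]
f=lambda im,x,y:cv2.resize(im[y:y+130,x:x+130],None,fx=3,fy=3)
cv2.imwrite("pics/g1.png",np.hstack([f(a[0]["pixels"],255,110),f(a[1]["pixels"],275,110)]))
E
```

```text
time: 2.6
position: [0.5971, -0.0091, 0.1372]
tcp_rot: [-0.704, -0.065, 0.069, 0.704]
wrist_force: [0.2, -0.2, -0.2]
width: 0.0856
t 2.6 pos [ 0.5971 -0.0091  0.1372] F [ 0.2482 -0.172  -0.2305] w 0.0856
R [[0.982, -0.007, -0.189], [0.189, -0.0, 0.982], [-0.007, -1.0, 0.001]] zaxis yaw 100.8667176937379 down [-0.0066 -0.0003 -1.    ]
q [-0.1231  0.5174  0.0926  1.7196 -0.0577  0.9139  1.7535]
tool mm to [0.6, -0.011, 0.033] : [  3.207  104.2019  -2.5476]
```

View pics/g1.png

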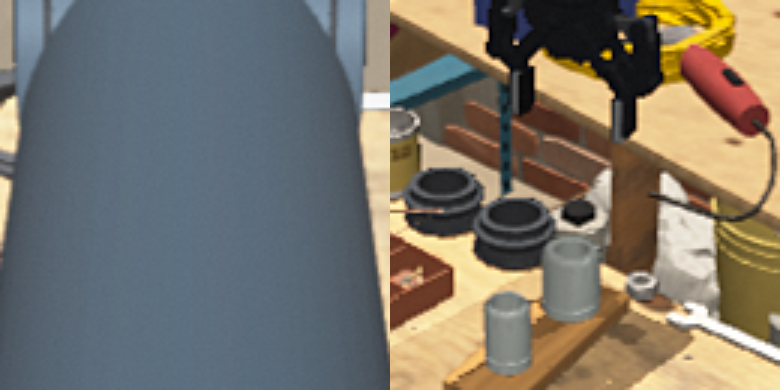

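The top view is blocked by the arm. The scene view shows the open fingers above the wide sleeve, the dowels undisturbed. I'll correct the small offset and descend.

```bash
python3 -m inch '{"travel":[[3.2,0,-2.5],[0,20,0],[0,20,0],[0,0,0]],"dr":[[0,0,-0.38],[0,0,0],[0,0,0],[0,0,0]]}'
python3 -c "
from h import *
to([.6,-.011,.033])"
```

```text
time: 3.2
position: [0.6034, -0.0109, 0.1005]
tcp_rot: [-0.704, -0.069, 0.065, 0.704]
wrist_force: [-0.1, 0.1, 1.2]
width: 0.0854
t 3.2 pos [ 0.6034 -0.0109  0.1005] F [-0.1101  0.1286  1.2138] w 0.0854
R [[0.982, 0.007, -0.188], [0.188, 0.001, 0.982], [0.007, -1.0, 0.0]] zaxis yaw 100.86191691432096 down [ 0.0066  0.0013 -1.    ]
q [-0.1139  0.5598  0.0858  1.7575 -0.0636  0.8204  1.7622]
tool mm to [0.6, -0.011, 0.033] : [-3.8001 67.4483  0.5678]
```

```bash
python3 -m inch '{"travel":[[0,0,0],[0,0,0]],"dr":[[0,0,0],[0,0,0]]}'
python3 -c "
from h import *
to([.6,-.011,.033])"
```

```text
time: 3.45
position: [0.6041, -0.0109, 0.1014]
tcp_rot: [-0.704, -0.07, 0.064, 0.704]
wrist_force: [0.3, 0.3, -0.3]
width: 0.0852
t 3.45 pos [ 0.6041 -0.0109  0.1014] F [ 0.2992  0.2998 -0.34  ] w 0.0852
R [[0.982, 0.009, -0.188], [0.188, 0.001, 0.982], [0.009, -1.0, -0.0]] zaxis yaw 100.86198489453648 down [ 0.0086  0.0013 -1.    ]
q [-0.1141  0.5586  0.0859  1.7567 -0.0636  0.8202  1.7622]
tool mm to [0.6, -0.011, 0.033] : [-4.6972 68.362   0.6697]
```

```bash
python3 -m inch '{"travel":[[-4.5,0,0.7],[0,0,0],[0,0,0],[0,0,0]],"dr":[[0,0,0.49],[0,0,0],[0,0,0],[0,0,0]]}'
python3 -c "
from h import *
to([.6,-.011,.033])"
```

```text
time: 3.95
position: [0.5988, -0.011, 0.1001]
tcp_rot: [0.704, 0.066, -0.068, -0.704]
wrist_force: [0.2, -0.5, 0.1]
width: 0.0851
t 3.95 pos [ 0.5988 -0.011   0.1001] F [ 0.2117 -0.4784  0.0933] w 0.0851
R [[0.982, -0.002, -0.188], [0.188, -0.0, 0.982], [-0.002, -1.0, -0.0]] zaxis yaw 100.86416260197888 down [-0.0018 -0.0004 -1.    ]
q [-0.1158  0.5587  0.0868  1.7612 -0.0622  0.8262  1.7605]
tool mm to [0.6, -0.011, 0.033] : [ 1.3021 67.0799 -0.2158]
```

```bash
python3 -m inch '{"travel":[[0.5,17,0],[0.5,17,0],[0,17,0],[0,16,0],[0,0,0],[0,0,0]],"dr":[[0,0,0],[0,0,0],[0,0,0],[0,0,0],[0,0,0],[0,0,0]]}'
python3 - <<'E'
from h import *
from workcell import viewer
to([.6,-.011,.033])
a=[viewer.camera(n) for n in("top","scene")]
f=lambda im,x,y:cv2.resize(im[y:y+130,x:x+130],None,fx=3,fy=3)
cv2.imwrite("pics/g2.png",np.hstack([f(a[0]["pixels"],255,110),f(a[1]["pixels"],275,140)]))
E
```

```text
time: 4.7
position: [0.5999, -0.0109, 0.0332]
tcp_rot: [0.704, 0.066, -0.068, -0.704]
wrist_force: [0.1, -0.1, 0.7]
width: 0.0853
t 4.7 pos [ 0.5999 -0.0109  0.0332] F [ 0.0622 -0.1024  0.6548] w 0.0853
R [[0.982, -0.002, -0.188], [0.188, -0.0, 0.982], [-0.002, -1.0, -0.0]] zaxis yaw 100.86022203800776 down [-0.0016 -0.0004 -1.    ]
q [-0.1072  0.6448  0.0743  1.818  -0.0701  0.683   1.7671]
tool mm to [0.6, -0.011, 0.033] : [ 0.1219  0.2313 -0.0891]
```

View pics/g2.png

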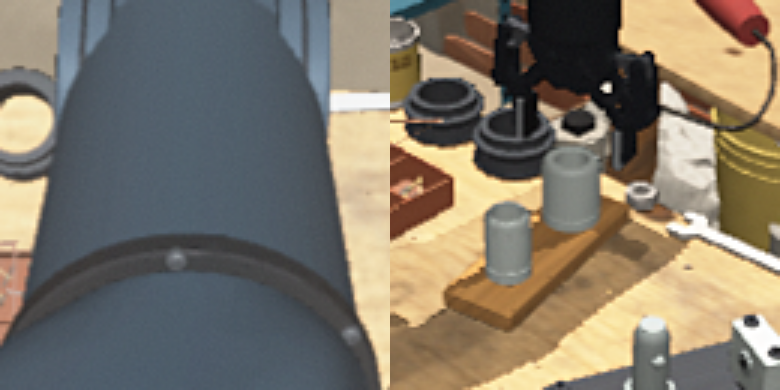

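```bash
python3 - <<'E'
from h import *
S=dict(np.load("scene0.npz"))
for s in(1,-1):
  for z in (.033,.046,.078,.1): 
    p=np.array([.6-.188*.045*s,-.011+.982*.045*s,z]);u=proj(S,p);print(p,u,390+(u[0]-275)*3,(u[1]-140)*3)
E
```

```text
[0.59154 0.03319 0.033  ] [320.89099411 201.95045453] 527.672982323785 185.85136358449043
[0.59154 0.03319 0.046  ] [320.83865264 197.74167456] 527.5159579097003 173.22502367536322
[0.59154 0.03319 0.078  ] [320.70724259 187.17498702] 527.121727769063 141.52496106327632
[0.59154 0.03319 0.1    ] [320.61471478 179.73482173] 526.8441443355148 119.2044651992758
[ 0.60846 -0.05519  0.033  ] [350.55438868 212.4117542 ] 616.6631660489616 217.23526258963378
[ 0.60846 -0.05519  0.046  ] [350.67488195 208.10802463] 617.0246458637191 204.32407389330083
[ 0.60846 -0.05519  0.078  ] [350.97761924 197.29497757] 617.9328577274971 171.884932699894
[ 0.60846 -0.05519  0.1    ] [351.19097301 189.67449472] 618.5729190242599 149.02348416986803
```

```bash
python3 - <<'E'
from h import *
from workcell import viewer
st()
c=viewer.camera("scene");im=c["pixels"].copy()
np.savez("s3.npz",**c)
cv2.imwrite("pics/g3.png",cv2.resize(im[120:240,280:400],None,fx=5,fy=5,interpolation=cv2.INTER_CUBIC))
st()
E
```

```text
t 4.8 pos [ 0.6001 -0.0109  0.0337] F [0.3048 0.5616 0.8015] w 0.0856
R [[0.982, -0.001, -0.188], [0.188, -0.0, 0.982], [-0.001, -1.0, -0.0]] zaxis yaw 100.86469827740936 down [-0.0007 -0.0003 -1.    ]
q [-0.1072  0.6441  0.0743  1.8178 -0.0701  0.683   1.7671]
t 4.85 pos [ 0.6001 -0.0108  0.0337] F [ 0.325  -0.6028  0.2496] w 0.0854
R [[0.982, -0.001, -0.189], [0.189, -0.0, 0.982], [-0.001, -1.0, -0.0]] zaxis yaw 100.86577339005507 down [-0.0007 -0.0003 -1.    ]
q [-0.1072  0.644   0.0743  1.8179 -0.0702  0.6829  1.7671]
```

View pics/g3.png

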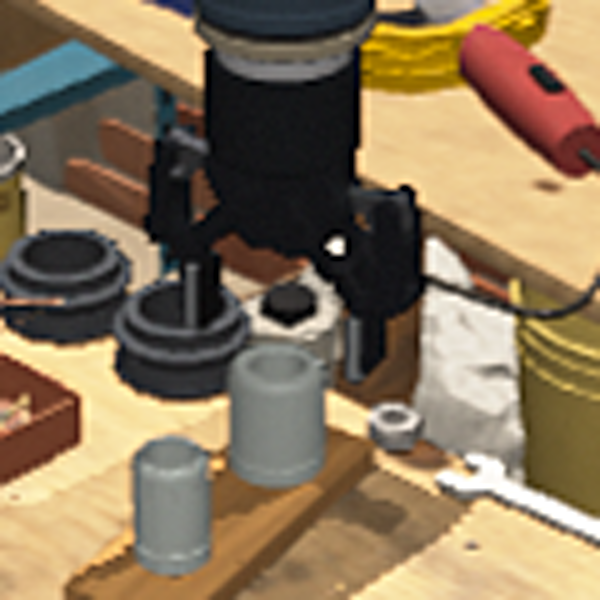

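The picture shows the fingertips at about (190,325) and (360,375) in the zoom. That puts them about 35 mm higher than the reported TCP would. Closing gently will tell: gripping gives a width of about 50 mm, and missing is harmless.

```bash
python3 -m inch '{"travel":[[0,0,0],[0,0,0],[0,0,0],[0,0,0],[0,0,0]],"dr":[[0,0,0],[0,0,0],[0,0,0],[0,0,0],[0,0,0]]}' 0.5
python3 - <<'E'
from h import *
from workcell import viewer
st()
c=viewer.camera("scene");im=c["pixels"].copy()
cv2.imwrite("pics/g4.png",cv2.resize(im[120:240,280:400],None,fx=5,fy=5,interpolation=cv2.INTER_CUBIC))
E
```

```text
time: 5.48
position: [0.6002, -0.0106, 0.0339]
tcp_rot: [0.704, 0.067, -0.067, -0.704]
wrist_force: [-0.8, 0.2, 6.0]
width: 0.0458
t 5.47 pos [ 0.6002 -0.0106  0.0339] F [-0.8361  0.2418  6.0431] w 0.0458
R [[0.982, -0.001, -0.189], [0.189, -0.0, 0.982], [-0.001, -1.0, 0.0]] zaxis yaw 100.87668857278065 down [-0.0005 -0.0001 -1.    ]
q [-0.1074  0.6437  0.074   1.8177 -0.0703  0.6832  1.7671]
```

View pics/g4.png

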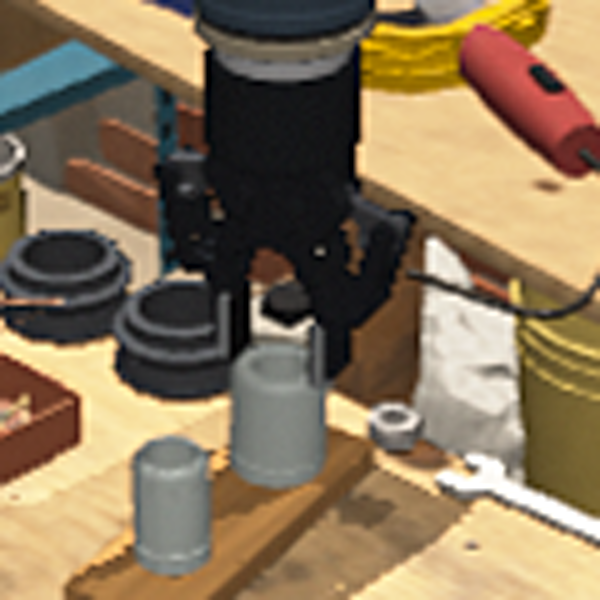

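The fingertips sit right at the rim, roughly z = 0.08, with a width of 45.8 mm, so this isn't a sound grip. I'll open and look again.

```bash
python3 -m inch '{"travel":[[0,0,0],[0,0,0],[0,0,0],[0,0,0]],"dr":[[0,0,0],[0,0,0],[0,0,0],[0,0,0]]}' -1
python3 - <<'E'
from h import *
from workcell import viewer
st()
c=viewer.camera("scene");im=c["pixels"].copy();np.savez("s5.npz",**c)
cv2.imwrite("pics/g5.png",np.hstack([cv2.resize(im[120:220,295:375],None,fx=5,fy=5,interpolation=cv2.INTER_CUBIC),cv2.resize(im[:400,0:320],None,fx=1.25,fy=1.25)]))
E
```

```text
time: 6.02
position: [0.5996, -0.0108, 0.033]
tcp_rot: [0.704, 0.066, -0.068, -0.704]
wrist_force: [-0.6, 0.4, 0.6]
width: 0.0853
t 6.03 pos [ 0.5996 -0.0108  0.033 ] F [-0.551   0.4044  0.6232] w 0.0853
R [[0.982, -0.002, -0.189], [0.189, -0.0, 0.982], [-0.002, -1.0, -0.0]] zaxis yaw 100.86640088995564 down [-0.0021 -0.0004 -1.    ]
q [-0.1072  0.645   0.0742  1.8185 -0.0702  0.6827  1.7671]
```

View pics/g5.png

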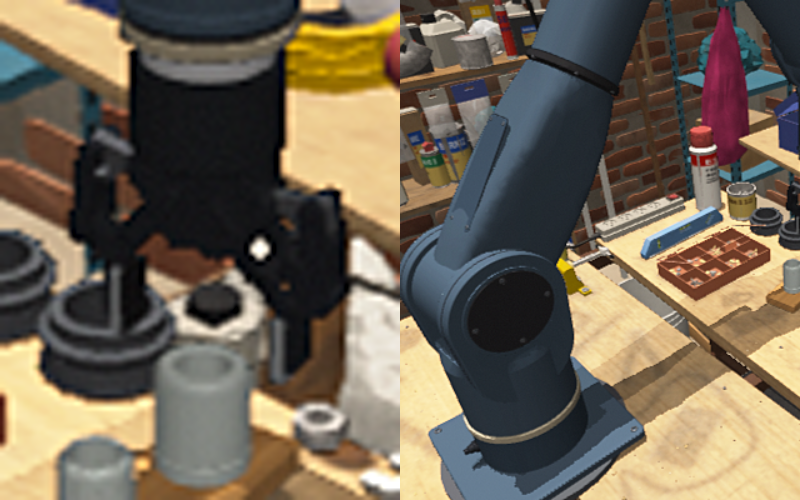

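```bash
python3 - <<'E'
from h import *
S=dict(np.load("s5.npz"))
xh=np.array([.982,.189,0]);zh=np.array([-.189,.982,0]);P=np.array([.5996,-.0108,0])
for n,(a,b) in {'L':(116,332),'R':(283,380),'Lt':(116,265),'Rt':(283,318)}.items():
  for xo in(-.011,0,.011):
    o,d=ray(S,(295+a/5-.5,120+b/5-.5))
    t=((P+xo*xh-o)@xh)/(d@xh);q=o+t*d
    print(n,xo,'s',(q-P)@zh,'z',q[2])
E
```

```text
L -0.011 s 0.04616664196840202 z 0.08703723678428421
L 0 s 0.05373892941591402 z 0.07910557447681354
L 0.011 s 0.06131121686342623 z 0.07117391216934288
R -0.011 s -0.051931788139953985 z 0.0913881958635907
R 0 s -0.045647155159705834 z 0.08351364488694535
R 0.011 s -0.03936252217945748 z 0.07563909391029988
Lt -0.011 s 0.045502229980425545 z 0.12609142099133175
Lt 0 s 0.053065796258154524 z 0.1186723896679045
Lt 0.011 s 0.060629362535883684 z 0.11125335834447703
Rt -0.011 s -0.050974729047177064 z 0.12601295690546788
Rt 0 s -0.04467753356807038 z 0.11859289565087261
Rt 0.011 s -0.03838033808896359 z 0.11117283439627745
```

```bash
python3 -m inch '{"travel":[[0,5,0],[0,5,0],[0,5,0],[0,5,0],[0,0,0],[0,0,0]],"dr":[[0,0,0],[0,0,0],[0,0,0],[0,0,0],[0,0,0],[0,0,0]]}' -1
python3 - <<'E'
from h import *
from workcell import viewer
st()
c=viewer.camera("scene");im=c["pixels"].copy();np.savez("s6.npz",**c)
cv2.imwrite("pics/g6.png",cv2.resize(im[140:240,295:375],None,fx=6,fy=6,interpolation=cv2.INTER_CUBIC))
E
```

```text
time: 6.82
position: [0.5997, -0.0109, 0.0131]
tcp_rot: [0.704, 0.066, -0.068, -0.704]
wrist_force: [0.2, -0.5, -0.1]
width: 0.0854
t 6.83 pos [ 0.5997 -0.0109  0.0131] F [ 0.2015 -0.4796 -0.0953] w 0.0854
R [[0.982, -0.002, -0.189], [0.189, -0.0, 0.982], [-0.002, -1.0, -0.0]] zaxis yaw 100.86531901267426 down [-0.0018 -0.0004 -1.    ]
q [-0.1044  0.6725  0.07    1.8324 -0.0724  0.641   1.769 ]
```

View pics/g6.png

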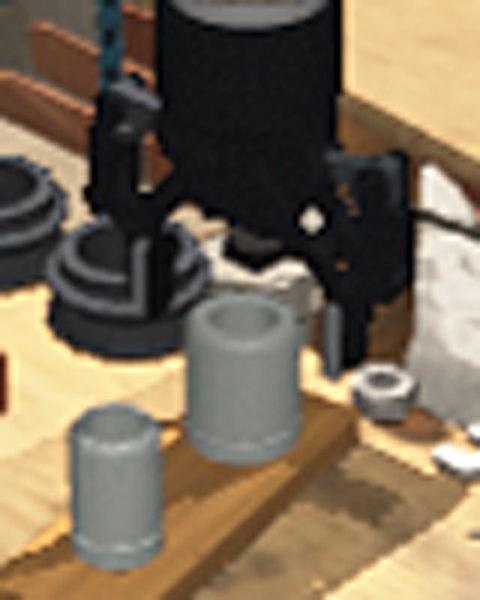

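The tips (zoom 140,312 and 333,378) are still well above the board, near z = 0.068, and centred either side of the sleeve. So the gripper's real height is about 42 mm above what the TCP readout suggests. I'll descend another 24 mm, watching the force, and grip.

```bash
python3 -m inch '{"travel":[[0,6,0],[0,6,0],[0,6,0],[0,6,0],[0,0,0],[0,0,0]],"dr":[[0,0,0],[0,0,0],[0,0,0],[0,0,0],[0,0,0],[0,0,0]]}' -1
python3 - <<'E'
from h import *
from workcell import viewer
st()
c=viewer.camera("scene");im=c["pixels"].copy();np.savez("s7.npz",**c)
cv2.imwrite("pics/g7.png",cv2.resize(im[140:240,295:375],None,fx=6,fy=6,interpolation=cv2.INTER_CUBIC))
E
```

```text
time: 7.62
position: [0.5996, -0.0109, -0.0109]
tcp_rot: [0.704, 0.066, -0.068, -0.704]
wrist_force: [-0.4, -0.4, -0.4]
width: 0.0854
t 7.62 pos [ 0.5996 -0.0109 -0.0109] F [-0.3699 -0.3969 -0.3903] w 0.0854
R [[0.982, -0.002, -0.188], [0.188, -0.0, 0.982], [-0.002, -1.0, -0.0]] zaxis yaw 100.8615271032664 down [-0.0019 -0.0004 -1.    ]
q [-0.101   0.707   0.0649  1.847  -0.075   0.5919  1.7711]
```

View pics/g7.png

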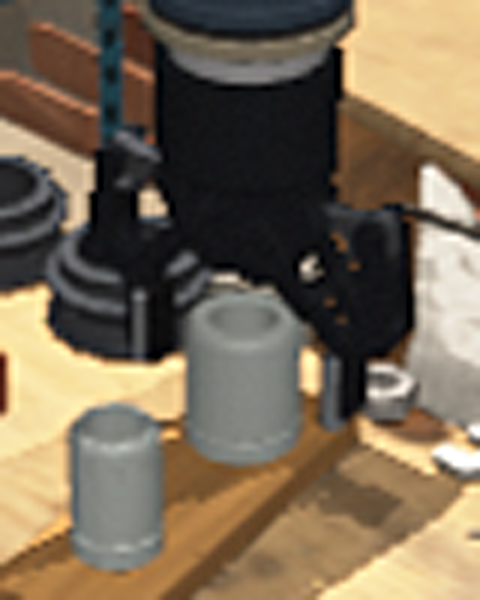

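The reported TCP is now below bench level with no contact force, so the readout is offset. The pads flank the sleeve, with the right tip at (338,425). Closing now.

```bash
python3 -m inch '{"travel":[[0,0,0],[0,0,0],[0,0,0],[0,0,0],[0,0,0],[0,0,0]],"dr":[[0,0,0],[0,0,0],[0,0,0],[0,0,0],[0,0,0],[0,0,0]]}' 1
python3 - <<'E'
from h import *
from workcell import viewer
st()
c=viewer.camera("scene");im=c["pixels"].copy();np.savez("s8.npz",**c)
cv2.imwrite("pics/g8.png",cv2.resize(im[140:240,295:375],None,fx=6,fy=6,interpolation=cv2.INTER_CUBIC))
E
```

```text
time: 8.43
position: [0.5997, -0.0109, -0.0105]
tcp_rot: [0.704, 0.066, -0.067, -0.704]
wrist_force: [-1.3, -0.4, 5.5]
width: 0.0487
t 8.43 pos [ 0.5997 -0.0109 -0.0105] F [-1.3231 -0.4062  5.5397] w 0.0487
R [[0.982, -0.001, -0.188], [0.188, -0.0, 0.982], [-0.001, -1.0, -0.0]] zaxis yaw 100.86283702582524 down [-0.0014 -0.0004 -1.    ]
q [-0.101   0.7064  0.0649  1.8469 -0.0749  0.5921  1.7711]
```

View pics/g8.png

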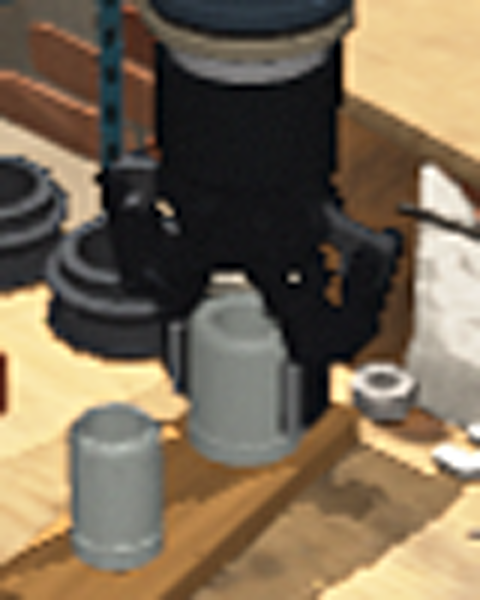

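Gripped: width 48.7 mm, with the pads along the sleeve's flanks. Lifting next.

```bash
python3 -m inch '{"travel":[[0,-10,0],[0,-30,0],[0,-40,0],[0,-50,0],[0,0,0],[-18,0,-18],[-36,0,-35],[-36,0,-35],[-36,0,-35],[-36,0,-35]],"dr":[[0,0,0],[0,0,0],[0,0,0],[0,0,0],[0,0,0],[0,0,0],[0,0,0],[0,0,0],[0,0,0],[0,0,0]]}'
python3 - <<'E'
from h import *
to([.457,-.2193,.1195])
E
```

```text
time: 9.72
position: [0.4676, -0.1981, 0.1183]
tcp_rot: [-0.704, -0.065, 0.068, 0.704]
wrist_force: [0.4, -1.0, -2.4]
width: 0.0488
t 9.72 pos [ 0.4676 -0.1981  0.1183] F [ 0.3964 -1.0003 -2.402 ] w 0.0488
R [[0.982, -0.004, -0.188], [0.188, -0.0, 0.982], [-0.004, -1.0, 0.001]] zaxis yaw 100.82794062398298 down [-0.0045 -0.     -1.    ]
q [ 0.2393  0.4212  0.0958  1.969  -0.0548  0.7581  2.1264]
tool mm to [0.457, -0.2193, 0.1195] : [-14.3825  -1.17   -18.8544]
```

```bash
python3 -m inch '{"travel":[[-7,0,-9],[-7,0,-9],[0,0,0],[0,0,0],[0,0,0]],"dr":[[0,0,0],[0,0,0],[0,0,0],[0,0,0],[0,0,0]]}'
python3 - <<'E'
from h import *
from workcell import viewer
to([.457,-.2193,.1195])
a={n:viewer.camera(n) for n in("top","scene")}
for n in a: np.savez(n+"9.npz",**a[n])
f=lambda im,x,y:cv2.resize(im[y:y+100,x:x+80],None,fx=5,fy=5,interpolation=cv2.INTER_CUBIC)
cv2.imwrite("pics/g9.png",np.hstack([f(a["top"]["pixels"],385,185),f(a["scene"]["pixels"],325,200)]))
E
```

```text
time: 10.35
position: [0.4606, -0.2159, 0.1193]
tcp_rot: [-0.704, -0.067, 0.068, 0.704]
wrist_force: [0.2, -0.8, -2.4]
width: 0.0488
t 10.35 pos [ 0.4606 -0.2159  0.1193] F [ 0.2004 -0.8392 -2.391 ] w 0.0488
R [[0.982, -0.002, -0.19], [0.19, -0.0, 0.982], [-0.002, -1.0, 0.0]] zaxis yaw 100.9636438516536 down [-0.0019 -0.0001 -1.    ]
q [ 0.2774  0.4198  0.0958  1.9679 -0.0557  0.7581  2.1677]
tool mm to [0.457, -0.2193, 0.1195] : [-4.2231 -0.1895 -2.6602]
```

View pics/g9.png

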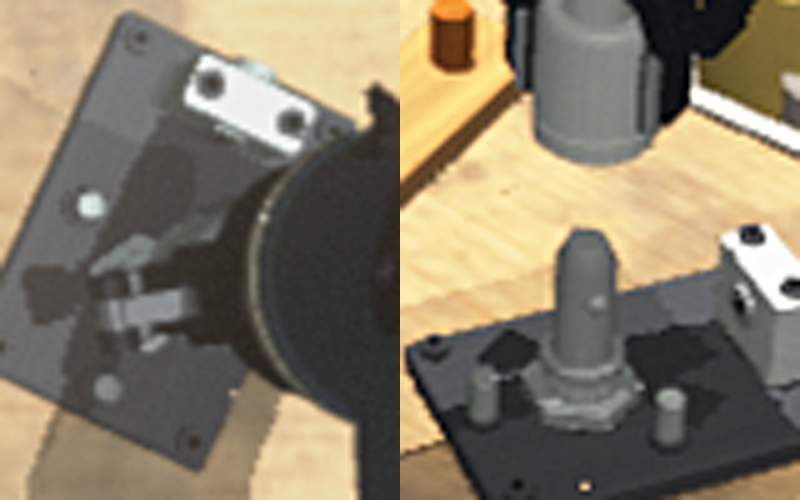

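The scene view shows the sleeve hanging upright, its lower rim at about (598,163) in the zoom, above the post tip at (585,235). The old dowel is bare and the slim sleeve is out of frame. Next I compare the sleeve's bottom outline with the prediction.

```bash
python3 - <<'E'
from h import *
S=dict(np.load("scene9.npz"));im=cv2.cvtColor(S["pixels"],cv2.COLOR_BGR2HSV).astype(int)
g=np.linspace(0,2*np.pi,181)
def circ(c,x,y,z,r=.025):
    p=np.array([[x+r*np.cos(a),y+r*np.sin(a),z] for a in g])
    return cv2.projectPoints(p,np.array(c["rvec"]),np.array(c["tvec"]),np.array(c["camera_matrix"]),None)[0][:,0]
for (x,y,z) in [(.4606,-.2159,.148),(.457,-.2193,.148)]:
    q=circ(S,x,y,z); print((x,y,z),'u',q[:,0].min(),q[:,0].max(),'v',q[:,1].max(),'u at vmax',q[q[:,1].argmax(),0], 'ulim at v mid',q[q[:,0].argmin()],q[q[:,0].argmax()])
m=((im[...,1]<60)&(im[...,2]>70)).astype(np.uint8)
for v in range(212,236,2): 
    r=S["pixels"][v,346:384].astype(int); print(v,' '.join(f"{int(t[2])-int(t[0])}" for t in r))
print([tuple(S["pixels"][v,364]) for v in range(224,238)])
E
```

```text
(0.4606, -0.2159, 0.148) u 350.510632233567 375.7022099604254 v 233.16591427706913 u at vmax 363.9254325819712 ulim at v mid [350.51063223 225.4454587 ] [375.70220996 226.42603151]
(0.457, -0.2193, 0.148) u 350.5900029812083 375.8965641115577 v 234.69030676273974 u at vmax 364.06906496534276 ulim at v mid [350.59000298 226.89783214] [375.89656411 227.88933292]
212 97 -21 -5 -3 1 2 2 1 2 2 2 3 1 1 1 2 1 2 1 2 3 3 2 1 1 2 1 0 -1 1 -1 -1 -2 -3 -4 -3 -4 18
214 130 105 -11 -6 0 1 1 1 2 2 2 2 1 4 2 1 4 2 2 5 2 3 4 2 1 0 2 3 -2 -1 -1 0 -1 -4 -5 -3 -7 18
216 134 47 -3 -8 -5 2 1 2 1 2 2 2 3 3 3 1 1 2 2 1 2 2 3 3 3 2 2 -2 1 1 1 -2 -1 -4 0 -3 0 21
218 62 66 70 63 49 18 -4 0 3 2 3 3 2 1 3 2 0 1 3 2 3 2 2 2 1 3 4 0 -1 0 1 -5 -2 -5 0 -3 3 19
220 54 63 71 91 95 53 -7 2 2 2 0 2 3 3 4 2 3 2 2 1 0 1 4 4 1 2 1 0 0 0 -2 -4 -2 -3 -5 -8 -2 18
222 101 81 83 88 96 52 -9 -2 1 2 4 1 0 1 4 3 1 3 3 5 3 3 0 2 2 1 3 1 0 0 0 -5 -5 -12 7 64 111 106
224 83 79 78 81 94 62 -8 1 1 2 2 2 1 1 2 2 1 3 2 1 0 2 1 0 1 1 0 0 0 -2 -6 -3 8 61 106 86 85 85
226 81 86 89 84 89 71 -11 -2 0 2 2 2 2 4 2 2 4 1 2 3 2 2 4 2 1 2 3 1 -3 -
[... 424 characters left out ...]
79 81 82 79 77 77 78 79 81 81 80 80 80 74
[(np.uint8(131), np.uint8(136), np.uint8(133)), (np.uint8(130), np.uint8(135), np.uint8(130)), (np.uint8(128), np.uint8(133), np.uint8(130)), (np.uint8(129), np.uint8(135), np.uint8(131)), (np.uint8(138), np.uint8(145), np.uint8(141)), (np.uint8(136), np.uint8(143), np.uint8(138)), (np.uint8(127), np.uint8(131), np.uint8(128)), (np.uint8(128), np.uint8(132), np.uint8(127)), (np.uint8(129), np.uint8(135), np.uint8(135)), (np.uint8(138), np.uint8(173), np.uint8(202)), (np.uint8(161), np.uint8(218), np.uint8(248)), (np.uint8(155), np.uint8(216), np.uint8(244)), (np.uint8(171), np.uint8(229), np.uint8(248)), (np.uint8(162), np.uint8(219), np.uint8(245))]
```

```bash
python3 -m inch '{"travel":[[0,0,0],[0,0,0],[0,0,0]],"dr":[[0,0,0],[0,0,0],[0,0,0]]}'
python3 - <<'E'
from h import *
to([.4569,-.2194,.1195])
E
```

```text
time: 10.82
position: [0.4602, -0.2168, 0.1194]
tcp_rot: [0.704, 0.066, -0.068, -0.704]
wrist_force: [-0.1, 0.9, -2.0]
width: 0.0492
t 10.82 pos [ 0.4602 -0.2168  0.1194] F [-0.0873  0.851  -1.9892] w 0.0492
R [[0.982, -0.002, -0.189], [0.189, -0.0, 0.982], [-0.002, -1.0, -0.0]] zaxis yaw 100.8664389171025 down [-0.0018 -0.0004 -1.    ]
q [ 0.2788  0.4195  0.0965  1.968  -0.0556  0.7581  2.1679]
tool mm to [0.4569, -0.2194, 0.1195] : [-3.7008 -0.0584 -1.915 ]
```

```bash
python3 -m inch '{"travel":[[-3.5,0,-1.8],[0,0,0],[0,0,0],[0,0,0]],"dr":[[0,0,0],[0,0,0],[0,0,0],[0,0,0]]}'
python3 - <<'E'
from h import *
to([.4569,-.2194,.1195])
E
```

```text
time: 11.32
position: [0.4571, -0.2192, 0.1194]
tcp_rot: [0.704, 0.066, -0.068, -0.704]
wrist_force: [0.1, 1.1, -2.0]
width: 0.0487
t 11.32 pos [ 0.4571 -0.2192  0.1194] F [ 0.0817  1.0626 -2.0441] w 0.0487
R [[0.982, -0.002, -0.189], [0.189, -0.0, 0.982], [-0.002, -1.0, 0.0]] zaxis yaw 100.86684318911843 down [-0.0019 -0.0004 -1.    ]
q [ 0.2852  0.4173  0.0966  1.9722 -0.0555  0.7562  2.1745]
tool mm to [0.4569, -0.2194, 0.1195] : [-0.1955 -0.0795 -0.124 ]
```

```bash
python3 -m inch '{"travel":[[0,10,0],[0,10,0],[0,10,0],[0,10,0],[0,0,0],[0,0,0]],"dr":[[0,0,0],[0,0,0],[0,0,0],[0,0,0],[0,0,0],[0,0,0]]}'
python3 - <<'E'
from h import *
from workcell import viewer
to([.4569,-.2194,.0795])
c=viewer.camera("scene");im=c["pixels"].copy();np.savez("s10.npz",**c)
cv2.imwrite("pics/g10.png",cv2.resize(im[210:310,325:405],None,fx=6,fy=6,interpolation=cv2.INTER_CUBIC))
E
```

```text
time: 12.08
position: [0.4571, -0.2194, 0.0795]
tcp_rot: [0.704, 0.066, -0.068, -0.704]
wrist_force: [0.2, 0.9, -2.2]
width: 0.0493
t 12.07 pos [ 0.4571 -0.2194  0.0795] F [ 0.2211  0.8953 -2.1735] w 0.0493
R [[0.982, -0.002, -0.188], [0.188, -0.0, 0.982], [-0.002, -1.0, -0.0]] zaxis yaw 100.85969512404067 down [-0.0018 -0.0004 -1.    ]
q [ 0.2932  0.4742  0.0873  2.0164 -0.0637  0.6552  2.1819]
tool mm to [0.4569, -0.2194, 0.0795] : [-0.1683 -0.0154 -0.015 ]
```

View pics/g10.png

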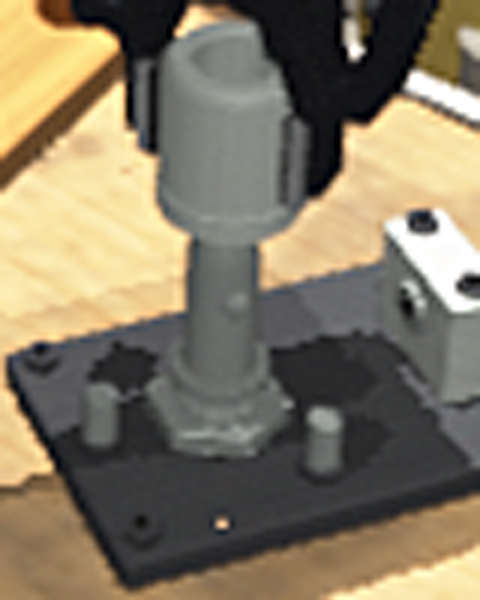

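```bash
python3 - <<'E'
from h import *
S=dict(np.load("s10.npz"));I=S["pixels"].astype(int);d=I[...,2]-I[...,0]
def edges(v,u0,u1,uc):
    r=d[v].astype(float); hi=60
    # threshold crossing half from centre outward
    def cross(rng):
        p=None
        for u in rng:
            if r[u]>40:
                return u-np.sign(rng.step)*(r[u]-40)/(r[u]-p) if p is not None else u
            p=r[u]
    return cross(range(uc,u0,-1)),cross(range(uc,u1,1))
for v in (251,252,253,254,255,256,257): print('post',v,edges(v,340,385,362))
for v in (232,236,240,242,244,245): print('sleeve',v,edges(v,335,390,362))
for z in (.06,.08,.09,.108,.12): print(z,proj(S,[.4569,-.2194,z]))
E
```

```text
post 251 (np.float64(355.9830508474576), np.float64(367.53125))
post 252 (np.float64(356.01960784313724), np.float64(367.7647058823529))
post 253 (np.float64(355.97058823529414), np.float64(367.7352941176471))
post 254 (np.float64(355.8783783783784), np.float64(367.6794871794872))
post 255 (np.float64(355.63829787234044), np.float64(367.6623376623377))
post 256 (np.float64(355.55696202531647), np.float64(367.6623376623377))
post 257 (np.float64(355.5731707317073), np.float64(367.71014492753625))
sleeve 232 (np.float64(347.49038461538464), np.float64(381.5952380952381))
sleeve 236 (np.float64(351.1320754716981), np.float64(381.5))
sleeve 240 (np.float64(350.69135802469134), np.float64(379.55223880597015))
sleeve 242 (np.float64(350.64044943820227), np.float64(377.90625))
sleeve 244 (np.float64(351.2972972972973), np.float64(375.13793103448273))
sleeve 245 (np.float64(351.61386138613864), np.float64(374.3076923076923))
0.06 [361.63430076 261.50451576]
0.08 [361.98181226 253.99516518]
0.09 [362.15845657 250.17807124]
0.108 [362.48139949 243.19962148]
0.12 [362.70033439 238.46867318]
```

```bash
python3 - <<'E'
from h import *
S=dict(np.load("s10.npz"));I=S["pixels"].astype(int);d=(I[...,2]-I[...,0]).astype(float)
g=np.linspace(0,2*np.pi,721)
def circ(x,y,z,r):
    p=np.array([[x+r*np.cos(a),y+r*np.sin(a),z] for a in g])
    return cv2.projectPoints(p,np.array(S["rvec"]),np.array(S["tvec"]),np.array(S["camera_matrix"]),None)[0][:,0]
for r in(.025,.024):
  q=circ(.4571,-.2194,.108,r);print(q[:,0].min(),q[:,0].max(),q[q[:,1].argmax()])
  for v in range(244,251):
    # crossing u at row v lower arc
    low=q[q[:,1]>q[:,1].mean()]; 
    s=np.where(np.diff(np.sign(q[:,1]-v)))[0]; print(v,sorted(np.round(q[s,0],2)))
for v in range(243,251): print(v,[int(t) for t in d[v,346:380]])
E
```

```text
350.20133038578456 374.94032921205934 [363.36263016 250.90512818]
244 [np.float64(350.33), np.float64(374.94)]
245 [np.float64(350.68), np.float64(374.77)]
246 [np.float64(351.27), np.float64(374.39)]
247 [np.float64(352.15), np.float64(373.72)]
248 [np.float64(353.33), np.float64(372.73)]
249 [np.float64(354.93), np.float64(371.32)]
250 [np.float64(357.36), np.float64(369.08)]
350.6943419227339 374.4433102226085 [363.32922215 250.5883499 ]
244 [np.float64(350.84), np.float64(374.44)]
245 [np.float64(351.21), np.float64(374.26)]
246 [np.float64(351.81), np.float64(373.85)]
247 [np.float64(352.68), np.float64(373.12)]
248 [np.float64(353.92), np.float64(372.07)]
249 [np.float64(355.74), np.float64(370.5)]
250 [np.float64(358.54), np.float64(367.9)]
243 [84, 87, 82, 79, 98, 18, -7, 1, 2, 2, 4, 2, 1, 2, 2, 2, 3, 2, 2, 1, 3, 2, 2, 0, 2, 2, 0, -2, -5, -6, 43, 68, 86, 92]
244 [85, 85, 82, 81, 98, 62, -12, -2, 1, 3, 3, 1, 0, 1, 1, 3, 3, 2, 1, 2, 0, 1, 4, 3, 1, 1, 1, -3, -5, 32, 90, 84, 84, 85]
245 [84, 82, 80, 79, 78, 102, 1, -6, -1, 2, 1, 1, 2, 2, 1, 2, 3, 4, 3, 3, 2, 2, 3, 1, 0, 2, 1, -6, 20, 85, 82, 84, 83, 83]
246 [80, 76, 76, 77, 79, 92, 69, 4, -7, -3, -1, 2, 2, 2, 4, 3, 2, 1, 2, 3, 4, 4, 2, 2, 1, 1, -2, 0, 58, 82, 78, 78, 83, 86]
247 [90, 81, 73, 72, 75, 76, 89, 69, 18, -3, -5, 2, 2, 1, 2, 2, 3, 3, 2, 1, 2, 1, 1, 0, -2, -6, -1, 43, 83, 83, 83, 86, 84, 83]
248 [80, 91, 93, 82, 78, 77, 80, 87, 91, 52, 16, -3, 1, 0, 1, 1, 3, 2, 3, 3, 2, 1, -2, -4, 3, 22, 54, 85, 83, 83, 85, 85, 85, 83]
249 [68, 74, 87, 92, 91, 85, 83, 82, 78, 81, 75, -8, 0, 2, 2, 3, 3, 3, 2, 3, 2, 4, 7, 23, 57, 90, 93, 91, 89, 87, 86, 84, 82, 78]
250 [69, 68, 72, 82, 88, 89, 87, 83, 80, 93, 69, -10, 0, 1, 4, 0, 3, 2, 1, 2, -1, 11, 59, 89, 91, 88, 86, 86, 87, 90, 88, 84, 80, 78]
```

Zoomed edges: post mid at u≈361.8, sleeve mid ≈0.5 px right of that, i.e. about 1 mm. I'll correct for that and descend to just above the full post diameter.

```bash
python3 -m inch '{"travel":[[-0.6,0,0.8],[0,5,0],[0,5,0],[0,5,0],[0,4,0],[0,0,0],[0,0,0]],"dr":[[0,0,0],[0,0,0],[0,0,0],[0,0,0],[0,0,0],[0,0,0],[0,0,0]]}'; python3 -m inch '{"travel":[[0,2,0],[0,2,0],[0,0,0]],"dr":[[0,0,0],[0,0,0],[0,0,0]]}'
```

```text
time: 13.0
position: [0.4562, -0.2187, 0.0605]
tcp_rot: [0.704, 0.066, -0.068, -0.704]
wrist_force: [0.0, 0.5, -1.0]
width: 0.0486
time: 13.38
position: [0.4561, -0.2185, 0.0563]
tcp_rot: [0.704, 0.066, -0.068, -0.704]
wrist_force: [0.6, -0.4, -2.1]
width: 0.0488
```

```bash
python3 -m inch '{"travel":[[0,1.5,0],[0,1.5,0],[0,0,0]],"dr":[[0,0,0],[0,0,0],[0,0,0]]}'; python3 -m inch '{"travel":[[0,1,0],[0,1,0],[0,0,0]],"dr":[[0,0,0],[0,0,0],[0,0,0]]}'
```

```text
time: 13.75
position: [0.4561, -0.2186, 0.0533]
tcp_rot: [0.704, 0.066, -0.068, -0.704]
wrist_force: [0.2, -0.9, -2.1]
width: 0.049
time: 14.12
position: [0.4561, -0.2186, 0.0513]
tcp_rot: [0.704, 0.066, -0.068, -0.704]
wrist_force: [0.4, 0.9, -2.4]
width: 0.0488
```

```bash
python3 -m inch '{"travel":[[0,1,0],[0,1,0],[0,0,0]],"dr":[[0,0,0],[0,0,0],[0,0,0]]}'; python3 -c "
from h import *
st()"
```

```text
time: 14.5
position: [0.4561, -0.2186, 0.0493]
tcp_rot: [0.704, 0.066, -0.068, -0.704]
wrist_force: [-0.4, -0.2, -1.6]
width: 0.0489
t 14.5 pos [ 0.4561 -0.2186  0.0493] F [-0.3872 -0.2015 -1.6196] w 0.0489
R [[0.982, -0.002, -0.189], [0.189, -0.0, 0.982], [-0.002, -1.0, 0.0]] zaxis yaw 100.86550935705044 down [-0.002  -0.0003 -1.    ]
q [ 0.2991  0.5197  0.0788  2.0478 -0.0697  0.5783  2.1864]
```

```bash
for i in 1; do python3 -m inch '{"travel":[[0,1,0],[0,0,0]],"dr":[[0,0,0],[0,0,0]]}'; python3 -m inch '{"travel":[[0,0.7,0],[0,0,0]],"dr":[[0,0,0],[0,0,0]]}'; done
```

```text
time: 14.75
position: [0.4561, -0.2186, 0.0483]
tcp_rot: [0.704, 0.066, -0.068, -0.704]
wrist_force: [0.6, 0.3, -2.3]
width: 0.0489
time: 15.0
position: [0.4561, -0.2186, 0.0477]
tcp_rot: [0.704, 0.066, -0.068, -0.704]
wrist_force: [-0.5, 1.0, -1.5]
width: 0.0488
```

```bash
python3 -m inch '{"travel":[[0,0.7,0],[0,0,0]],"dr":[[0,0,0],[0,0,0]]}'
```

```text
time: 15.25
position: [0.4561, -0.2186, 0.047]
tcp_rot: [0.704, 0.066, -0.068, -0.704]
wrist_force: [0.2, -0.1, -2.6]
width: 0.0489
```

```bash
python3 -m inch '{"travel":[[0,0.7,0],[0,0,0]],"dr":[[0,0,0],[0,0,0]]}'
```

```text
time: 15.5
position: [0.4561, -0.2187, 0.0463]
tcp_rot: [0.704, 0.066, -0.068, -0.704]
wrist_force: [-1.5, -0.5, -2.9]
width: 0.0488
```

```bash
python3 -m inch '{"travel":[[0,0.7,0],[0,0.7,0]],"dr":[[0,0,0],[0,0,0]]}'
```

```text
time: 15.75
position: [0.4562, -0.2191, 0.045]
tcp_rot: [0.704, 0.066, -0.067, -0.704]
wrist_force: [-1.6, -1.4, 1.4]
width: 0.0488
```

```bash
python3 -m inch '{"travel":[[0,0.7,0],[0,0.5,0]],"dr":[[0,0,0],[0,0,0]]}'
```

```text
time: 16.0
position: [0.4564, -0.2189, 0.0439]
tcp_rot: [0.704, 0.066, -0.067, -0.704]
wrist_force: [-0.7, -2.0, 3.8]
width: 0.0488
```

```bash
python3 -m inch '{"travel":[[0,0.5,0],[0,0,0]],"dr":[[0,0,0],[0,0,0]]}'
```

```text
time: 16.25
position: [0.4565, -0.2187, 0.0434]
tcp_rot: [0.704, 0.067, -0.067, -0.704]
wrist_force: [-1.8, -1.6, 5.3]
width: 0.049
```

```bash
python3 -m inch '{"travel":[[0,0.5,0],[0,0,0]],"dr":[[0,0,0],[0,0,0]]}'
```

```text
time: 16.5
position: [0.4565, -0.2188, 0.043]
tcp_rot: [0.704, 0.067, -0.067, -0.704]
wrist_force: [-1.0, -0.9, 3.8]
width: 0.0486
```

```bash
python3 -m inch '{"travel":[[0,0.5,0],[0,0,0]],"dr":[[0,0,0],[0,0,0]]}'
```

```text
time: 16.75
position: [0.4566, -0.2187, 0.0425]
tcp_rot: [0.704, 0.067, -0.067, -0.704]
wrist_force: [-1.0, -2.5, 6.1]
width: 0.0486
```

```bash
python3 -m inch '{"travel":[[0,0.5,0],[0,0,0]],"dr":[[0,0,0],[0,0,0]]}'
```

```text
time: 17.0
position: [0.4565, -0.2187, 0.0418]
tcp_rot: [0.704, 0.067, -0.067, -0.704]
wrist_force: [0.6, -2.7, 3.6]
width: 0.0486
```

```bash
python3 -m inch '{"travel":[[0,0.5,0],[0,0,0]],"dr":[[0,0,0],[0,0,0]]}'
```

```text
time: 17.25
position: [0.4564, -0.2187, 0.0413]
tcp_rot: [0.704, 0.066, -0.068, -0.704]
wrist_force: [-0.3, -2.3, 3.5]
width: 0.0493
```

```bash
python3 -m inch '{"travel":[[0,0.5,-0.4],[0,0.5,0]],"dr":[[0,0,0],[0,0,0]]}'
```

```text
time: 17.5
position: [0.4562, -0.2188, 0.0401]
tcp_rot: [-0.704, -0.066, 0.068, 0.704]
wrist_force: [-0.0, -0.6, 1.8]
width: 0.0492
```

```bash
python3 -m inch '{"travel":[[0,0.5,0],[0,0.5,0]],"dr":[[0,0,0],[0,0,0]]}'
```

```text
time: 17.75
position: [0.4559, -0.2188, 0.0389]
tcp_rot: [-0.704, -0.066, 0.068, 0.704]
wrist_force: [-0.5, -1.0, 1.5]
width: 0.0491
```

```bash
python3 -m inch '{"travel":[[0,0.5,0],[0,0.5,0]],"dr":[[0,0,0],[0,0,0]]}'
```

```text
time: 18.0
position: [0.456, -0.2189, 0.0381]
tcp_rot: [-0.704, -0.066, 0.068, 0.704]
wrist_force: [0.2, -0.8, -1.4]
width: 0.0486
```

The catch has given way: the force peaked at about 8 N of push, and now only drag remains. Sliding on at a moderate speed.

```bash
python3 -m inch '{"travel":[[0,1,0],[0,1,0],[0,1,0],[0,1,0]],"dr":[[0,0,0],[0,0,0],[0,0,0],[0,0,0]]}'
```

```text
time: 18.5
position: [0.4563, -0.219, 0.0341]
tcp_rot: [0.704, 0.066, -0.068, -0.704]
wrist_force: [0.0, -0.7, 0.9]
width: 0.0492
```

```bash
python3 -m inch '{"travel":[[0,1,0],[0,1,0],[0,1,0],[0,1,0]],"dr":[[0,0,0],[0,0,0],[0,0,0],[0,0,0]]}'
```

```text
time: 19.0
position: [0.4562, -0.219, 0.0302]
tcp_rot: [0.704, 0.066, -0.068, -0.704]
wrist_force: [-0.3, -0.9, 2.2]
width: 0.049
```

```bash
python3 -m inch '{"travel":[[0,1,0],[0,1,0],[0,1,0],[0,1,0]],"dr":[[0,0,0],[0,0,0],[0,0,0],[0,0,0]]}'
```

```text
time: 19.5
position: [0.4561, -0.219, 0.0262]
tcp_rot: [0.704, 0.066, -0.068, -0.704]
wrist_force: [-0.3, -0.1, 0.7]
width: 0.0491
```

```bash
python3 -m inch '{"travel":[[0,1,0],[0,1,0],[0,1,0],[0,1,0]],"dr":[[0,0,0],[0,0,0],[0,0,0],[0,0,0]]}'
```

```text
time: 20.0
position: [0.4562, -0.219, 0.0221]
tcp_rot: [0.704, 0.066, -0.068, -0.704]
wrist_force: [-0.7, -1.4, 1.4]
width: 0.0491
```

```bash
python3 -m inch '{"travel":[[0,1,0],[0,1,0],[0,1,0]],"dr":[[0,0,0],[0,0,0],[0,0,0]]}'
```

```text
time: 20.38
position: [0.4562, -0.219, 0.0191]
tcp_rot: [0.704, 0.066, -0.068, -0.704]
wrist_force: [0.4, -0.4, 1.3]
width: 0.0489
```

```bash
python3 -m inch '{"travel":[[0,0.7,0],[0,0.7,0]],"dr":[[0,0,0],[0,0,0]]}'
```

```text
time: 20.62
position: [0.4561, -0.219, 0.0177]
tcp_rot: [0.704, 0.066, -0.068, -0.704]
wrist_force: [-0.1, -0.2, 1.4]
width: 0.049
```

```bash
python3 -m inch '{"travel":[[0,0.7,0],[0,0.7,0]],"dr":[[0,0,0],[0,0,0]]}'
```

```text
time: 20.88
position: [0.456, -0.2189, 0.0162]
tcp_rot: [0.704, 0.066, -0.068, -0.704]
wrist_force: [0.4, -1.0, -3.3]
width: 0.0491
```

```bash
python3 -m inch '{"travel":[[0,0.6,0],[0,0.6,0]],"dr":[[0,0,0],[0,0,0]]}'
```

```text
time: 21.12
position: [0.456, -0.2189, 0.015]
tcp_rot: [-0.704, -0.066, 0.068, 0.704]
wrist_force: [-0.5, -0.0, -4.8]
width: 0.0487
```

```bash
python3 -m inch '{"travel":[[0,0.5,0],[0,0.5,0]],"dr":[[0,0,0],[0,0,0]]}'
```

```text
time: 21.38
position: [0.456, -0.2189, 0.0141]
tcp_rot: [-0.704, -0.066, 0.068, 0.704]
wrist_force: [-1.0, 0.7, -6.2]
width: 0.0487
```

The click: the force on the tool has turned downward (to -6 N), so the balls are drawing the sleeve into the groove. I'll follow it gently to the shoulder.

```bash
python3 -m inch '{"travel":[[0,0.5,0],[0,0.5,0]],"dr":[[0,0,0],[0,0,0]]}'
```

```text
time: 21.62
position: [0.456, -0.2189, 0.0131]
tcp_rot: [0.704, 0.066, -0.068, -0.704]
wrist_force: [-0.1, -0.1, -6.3]
width: 0.0488
```

```bash
python3 -m inch '{"travel":[[0,0.5,0],[0,0.5,0]],"dr":[[0,0,0],[0,0,0]]}'
```

```text
time: 21.88
position: [0.4562, -0.2191, 0.0123]
tcp_rot: [0.704, 0.066, -0.068, -0.704]
wrist_force: [-0.6, 0.3, -3.8]
width: 0.0488
```

```bash
python3 -m inch '{"travel":[[0,0.4,0],[0,0,0]],"dr":[[0,0,0],[0,0,0]]}'
```

```text
time: 22.12
position: [0.4564, -0.2191, 0.0119]
tcp_rot: [0.704, 0.066, -0.067, -0.704]
wrist_force: [-0.4, -0.2, -2.2]
width: 0.0488
```

```bash
python3 -m inch '{"travel":[[0,0.5,0],[0,0,0]],"dr":[[0,0,0],[0,0,0]]}'
```

```text
time: 22.38
position: [0.4563, -0.219, 0.0114]
tcp_rot: [0.704, 0.066, -0.068, -0.704]
wrist_force: [-0.3, 0.6, -2.1]
width: 0.049
```

```bash
python3 -m inch '{"travel":[[0,0.4,0],[0,0,0]],"dr":[[0,0,0],[0,0,0]]}'
```

```text
time: 22.62
position: [0.4562, -0.219, 0.011]
tcp_rot: [0.704, 0.066, -0.068, -0.704]
wrist_force: [-0.1, 0.3, -1.0]
width: 0.0484
```

```bash
python3 -m inch '{"travel":[[0,0.5,0],[0,0,0]],"dr":[[0,0,0],[0,0,0]]}'
```

```text
time: 22.88
position: [0.4563, -0.219, 0.0106]
tcp_rot: [0.704, 0.066, -0.068, -0.704]
wrist_force: [-0.5, 1.5, 3.6]
width: 0.0486
```

```bash
python3 -m inch '{"travel":[[0,0.5,0],[0,0,0]],"dr":[[0,0,0],[0,0,0]]}'
```

```text
time: 23.12
position: [0.4563, -0.219, 0.0102]
tcp_rot: [0.704, 0.066, -0.067, -0.704]
wrist_force: [-1.6, 1.4, 5.7]
width: 0.049
```

Sleeve home: the force is rising steadily (about 8 N of push), which is the post's spring, at the height expected. I'll back off 0.5 mm and release.

```bash
python3 -m inch '{"travel":[[0,-0.5,0],[0,0,0]],"dr":[[0,0,0],[0,0,0]]}'; python3 -m inch '{"travel":[[0,0,0],[0,0,0],[0,0,0],[0,0,0]],"dr":[[0,0,0],[0,0,0],[0,0,0],[0,0,0]]}' -0.6
python3 - <<'E'
from h import *
from workcell import viewer
st()
c=viewer.camera("scene");im=c["pixels"].copy()
cv2.imwrite("pics/g11.png",cv2.resize(im[210:310,325:405],None,fx=6,fy=6,interpolation=cv2.INTER_CUBIC))
E
```

```text
time: 23.38
position: [0.4563, -0.219, 0.0105]
tcp_rot: [0.704, 0.066, -0.068, -0.704]
wrist_force: [-0.2, 1.0, 4.0]
width: 0.049
time: 23.88
position: [0.4561, -0.219, 0.0103]
tcp_rot: [0.704, 0.066, -0.068, -0.704]
wrist_force: [0.2, -0.0, -0.7]
width: 0.0686
t 23.88 pos [ 0.4561 -0.219   0.0103] F [ 0.2471 -0.0435 -0.7328] w 0.0686
R [[0.982, -0.002, -0.188], [0.188, -0.0, 0.982], [-0.002, -1.0, 0.0]] zaxis yaw 100.86388925305349 down [-0.002  -0.0004 -1.    ]
q [ 0.3092  0.5846  0.0664  2.0785 -0.0768  0.4825  2.1931]
```

View pics/g11.png

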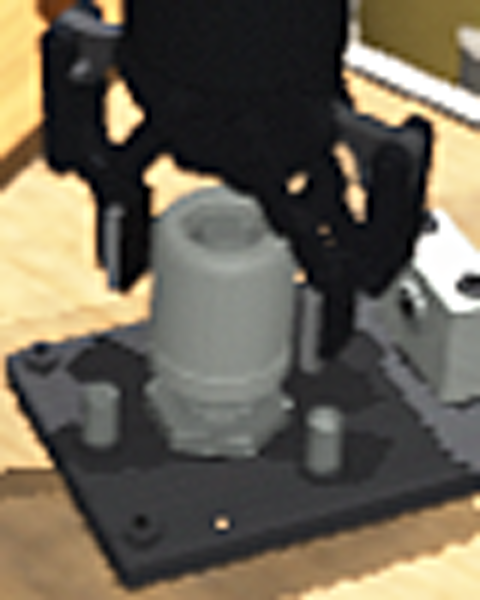

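The sleeve sits on the flange (base at about (222,395) in the zoom), and the fingers are clear on both sides. Withdrawing straight up.

```bash
python3 -m inch '{"travel":[[0,-5,0],[0,-15,0],[0,-30,0],[0,-50,0],[0,-50,0],[0,-50,0],[0,0,0],[0,0,0]],"dr":[[0,0,0],[0,0,0],[0,0,0],[0,0,0],[0,0,0],[0,0,0],[0,0,0],[0,0,0]]}'; python3 -m inch '{"travel":[[-10,0,50],[-10,0,55],[-10,0,55],[-10,0,55],[0,0,0],[0,0,0]],"dr":[[0,0,0],[0,0,0],[0,0,0],[0,0,0],[0,0,0],[0,0,0]]}'
python3 - <<'E'
from h import *
from workcell import viewer
st()
a={n:viewer.camera(n) for n in("top","scene")}
for n in a: np.savez(n+"12.npz",**a[n])
f=lambda im,x,y:cv2.resize(im[y:y+100,x:x+80],None,fx=5,fy=5,interpolation=cv2.INTER_CUBIC)
cv2.imwrite("pics/g12.png",np.hstack([f(a["top"]["pixels"],385,185),f(a["scene"]["pixels"],325,200)]))
cv2.imwrite("pics/g12b.png",a["scene"]["pixels"])
E
```

```text
time: 24.92
position: [0.4562, -0.2188, 0.2108]
tcp_rot: [0.704, 0.066, -0.067, -0.704]
wrist_force: [0.0, 0.5, -0.5]
width: 0.0683
time: 25.68
position: [0.3763, -0.0157, 0.21]
tcp_rot: [0.704, 0.066, -0.068, -0.704]
wrist_force: [0.3, -0.6, -0.1]
width: 0.0684
t 25.68 pos [ 0.3763 -0.0157  0.21  ] F [ 0.3258 -0.6113 -0.1272] w 0.0684
R [[0.982, -0.003, -0.189], [0.189, -0.001, 0.982], [-0.003, -1.0, -0.0]] zaxis yaw 100.89313536232245 down [-0.0032 -0.0008 -1.    ]
q [-0.0811  0.1126 -0.0029  2.1184  0.001   0.9138  1.6764]
```

View pics/g12.png

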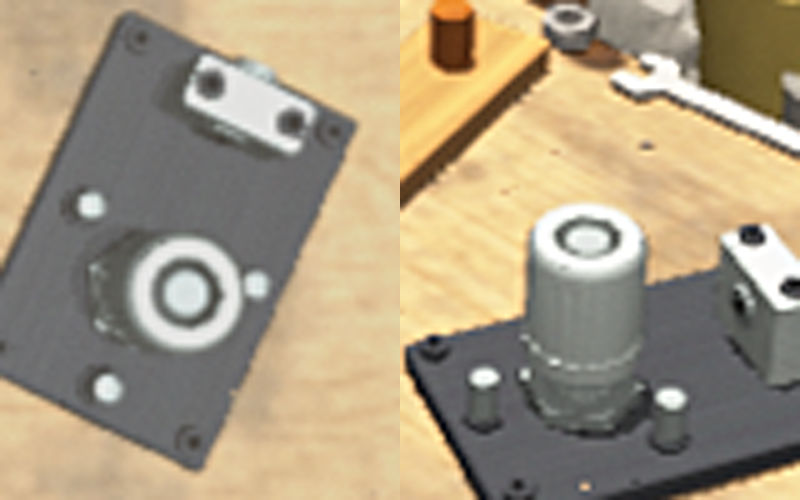

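View pics/g12b.png

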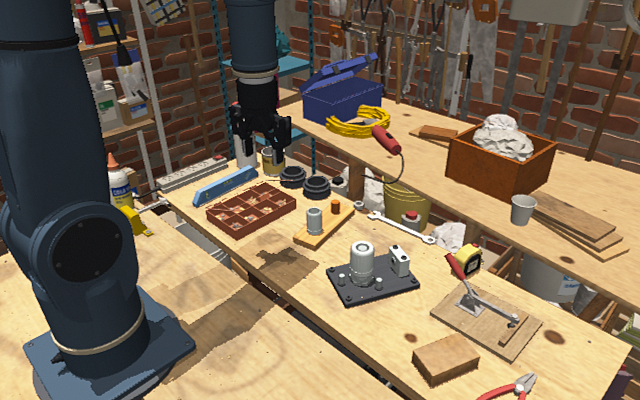

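Both views show the sleeve upright on the post, with the post tip just below its rim (top zoom 186,292; scene zoom 587,237). The slim sleeve and the pulleys are unmoved and the arm is clear. One last height check, then hand in.

```bash
python3 - <<'E'
from h import *
T=dict(np.load("top12.npz"));S=dict(np.load("scene12.npz"))
p,e=tri(T,(385+186/5-.5,185+292/5-.5),S,(325+187/5-.5,200+237/5-.5))
print('top of sleeve',np.round(p,4),'gap',round(e,4))
S0=np.load("scene0.npz")["pixels"].astype(int);d=np.abs(S["pixels"].astype(int)-S0).max(2)>40
print('changed px slim',d[205:242,304:324].sum(),'pulleys',d[163:200,276:332].sum())
from workcell import workorder
workorder.sign_off()
E
```

```text
top of sleeve [ 0.4568 -0.2194  0.0987] gap 0.0017
changed px slim 0 pulleys 69
the job is handed in; nothing more can be done
```

The wide sleeve is on the fixture's post, past the ball catch and resting on the shoulder. It is released, and I handed the job in at about 26 s of the 42 s allowed.

**How it went:** I took the sleeve off its dowel and lowered it onto the post in small steps.
- **Catch:** the balls gave way at about 8 N of push, by the wrist readings taken between steps.
- **Click:** after about 25 mm of light drag the balls pulled the sleeve down.
- **Home:** I followed it down to the shoulder until the post's spring pushed back at about 8 N. No reading came near 20 N.

**Last checks:**
- **Position:** the sleeve top is at (0.457, -0.219, 0.099), on the post axis within measuring error. Its centre is therefore about 69 mm above the bench, inside the 64 to 100 mm window.
- **Seating:** both cameras show it upright with the post tip just below its rim, and the arm clear of everything.
- **Slim sleeve:** no pixels changed around it.

**What disagreed:**
- **Tool height:** the reported tool height read about 42 mm lower than the fingers appeared in the images. My first closing only caught the sleeve's rim, with about 6 N of upward force and no visible shift. I went by the images from then on.
- **Pulleys:** 69 pixels changed in the area around them. By eye the pulleys are where they were. I put the change down to the gripper and its shadow overlapping that area, but I did not check that further.
- **Two-camera match:** the two views missed each other by 1.7 mm in the final measurement, within the 2 mm calibration.

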